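# Close a sprayer pump housing against its spring

## Task

At the counter of the farm-supply shop, put the loose upper half of the sprayer pump housing onto the dowels of the lower half, thick dowel in the wide hole, and press it down against the spring plate until the two halves meet flush all round. Finish while still holding the pair pressed shut, as if for someone to put the screws in: do not let go, or the spring opens it again. Leave the screw tray, bottle and screwdriver where they are.

Things in the scene. Friction and masses are not known exactly. Their poses are not given: they have to be found in the camera images.
- upper: loose upper half of the pump housing, cast aluminium, about 0.45 kg, right way up on the counter: flange plate 130 (x) x 76 (y) x 12 (z) mm with a block dome 78 (x) x 46 (y) mm, 36 mm high, centred on top (grip it across its 46 mm), and a brass stub 20 mm across, 12 mm high on the dome at x = +24 mm, the wide hole's end. Origin: centre of the flat underside; z up
- upper_big (a point): the wide hole: 14.5 mm, vertical, through the flange at x = +52 mm, y = 0 of the upper half, beyond the dome's end; the point is its centre at the flange's underside
- upper_small (a point): the narrow hole: 10.5 mm, vertical, through the flange at x = -52 mm, y = 0 of the upper half, beyond the dome's other end; the point is its centre at the flange's underside
- lower: fixed lower half: aluminium block 130 (x) x 76 (y) x 34 (z) mm on a wooden board 200 x 110 x 12 mm; flat top (parting face) 46 mm above the counter, with a 46 mm round well in its middle. A brass pipe stub 22 mm across sticks out 30 mm at the +x end, the thick dowel's. Origin: centre of the board's underside, on the counter; z up. When closed, the upper half's axes match these
- lower_face (a point): centre of the parting face of the lower half, 46 mm above the counter; axes as lower
- lower_big (a point): thick steel dowel, 12 mm, at x = +52 mm, y = 0 of the lower half; stands 16 mm above the parting face, the top 4 mm a cone that ends 6 mm narrower; the point is on its axis at the parting face
- lower_small (a point): thin steel dowel, 8 mm, at x = -52 mm, y = 0 of the lower half; stands 16 mm above the parting face, the top 4 mm a cone that ends 6 mm narrower; the point is on its axis at the parting face
- plate (a joint): travel of the round steel spring plate (34 mm across) in the well of the lower half, m: 0 = up, its top 6 mm above the parting face; 0.006 = pressed level with the face. The spring resists with 8 N at 0 and 17.6 N at 0.006 (1600 N/m), more than the upper half's weight; it comes back up when released
- plate_top (a point): centre of the top of the spring plate
- screw_tray: bystander: open dark steel tray 90 x 120 x 22 mm with screws in it; origin at the centre of its underside
- spray_bottle: bystander: standing white bottle with a green cap, 64 mm across, 170 mm high; origin at the centre of its underside
- screwdriver: bystander: screwdriver lying on the counter; origin near its middle
Mind the look-alikes: they are no part of the job. Leave any blue or pink look-alike of the upper alone. Of the things that look like the lower, take the one that is farthest to the robot's left at the start.

How it is judged:
At the end, for the whole second after the job is handed in: Upper half on both dowels, wide hole on thick dowel (each hole within 3 mm of its dowel's axis), underside within 1.7 mm of the parting face at both holes, tilted or turned under 0.06 rad, spring plate down over 4.5 mm, all still (under 20 mm/s), the robot still holding it shut (horizontal distance between upper_big and lower_big below 0.003 m and horizontal distance between upper_small and lower_small below 0.003 m and z of each of upper_big, upper_small in the frame of lower_face below 0.0017 m and angle between the y axis of upper and the y axis of lower, either way round below 0.06 rad and value of joint plate above 0.0045 m and linear speed of upper below 0.02 m/s and contact force between any of the fingers, the arm and upper above 1 N); the arm keeps its last pose, push and grip.
It fails at once if the screw tray, bottle or screwdriver is moved by more than 3 cm, or the bottle tipped (distance of any of screw_tray, spray_bottle, screwdriver from where it was at the start of the episode above 0.03 m or angle between spray_bottle's own z axis and vertical above 0.5 rad).
It also fails if it takes over 40 s, if anything falls off the work surface, if the arm or the gripper's body presses on something with over 40 N, if the wrist force passes 120 N, or if a joint passes its speed limit or range.

## Robot

A 6-joint arm with a two-finger parallel gripper is mounted at the origin on the work surface. World frame = base frame: x ahead of the robot, y to its left, z up, the work surface at z = 0. Lengths are in m, angles in rad, forces in N, time in s.
With the tool pointing down it reaches from about 0.15 to 0.775 m from the base axis. Payload 6.1 kg.
Tool frame: the origin (TCP) lies midway between the tips of the shut fingers; the grasp point (between the pads) lies 19 mm behind it; z points along the fingers, y is the line along which they close (so a half turn about z gives the same grasp; the last joint's range is limited). The gripper opens to 85 mm and grips with 20 to 120 N. Pads are 22 mm wide; open, the fingers measure 114 mm over their backs; the gripper's body (76 mm by 85 mm) begins 54 mm behind the grasp point. The pads swing forward as they close: fully open they stand 13 mm farther back than shut.
Start: joints at [-1.223, 0.126, -0.04, 1.405, 0, 1.571], TCP at [0.179, -0.494, 0.231] pointing down, gripper open.
Joint ranges: [-2.72, 2.72], [-0.95, 1.95], [-1.27, 1.35], [-1.78, 2.02], [-1.46, 1.47], [-3.14, 3.14]. Speed limits (rad/s): [2.39, 2.39, 3.01, 3.14, 3.14, 3.14].

## Interface

Orientations are given as a unit quaternion [w, x, y, z].
In Python, from plant import r, vision, job gives the robot as it stands.
- The arm moves only by the tool carry_out, never from a script. Its argument "deltas" is text: rows parted by semicolons, each of 5 numbers parted by spaces: the opening, from 0 (shut) to 1 (fully open), then the shift along the world's x, y, z each as a share of 20 mm, from -1 to 1, then the turn about the world's z as a share of 4 degrees, from -1 to 1. A call has 1 to 8 rows; each row shifts and turns the commanded pose from where the row before left it; what a row does not reach is not made up. A row lasts 1/12 s, in which the tool goes at most 41.7 mm and 7.16 degrees, less where a joint would pass 70% of its speed; a pose out of reach is approached as far as the arm can. A call with a number of a shift or a turn outside -1 to 1 is refused whole. A call with a gripper value outside its range is refused whole. The fingers move at their own pace and stop on an object; "grip_force" is the grip in N (left out, the last holds). Time passes only in rows, so rows that do not move let the fingers close. It gives the time, the measured TCP pose, the force, the opening and the grip force at its end, in the units of the state.
- r.get_state(): the state, without advancing time (a new reading comes with each control period).
- vision.snapshot(name): name is "side" or "top" or "wrist"; returns the picture (384x512x3 uint8, blue, green, red); there is no depth.
- vision.calibration(name): a dict with "fx", "fy", "cx", "cy" (pixels), "view" (4x4, takes a point from world to camera coordinates). Camera axes: x right, y down, z forward; pixel columns grow to the right and rows downward; lengths in m; the calibration is good to about 2 mm. A picture is of the moment at which its call begins: read the wrist's pose just before it. calibration takes no time and is no camera call; for the wrist camera it gives the pose at the moment of the call.
- job.sign_off(): hands the job in; it is judged then, once.
The state is a dict: "time": time; "joints": joint angles; "joint_velocities": joint speeds; "tau": joint torques, N m; "ee_pos": TCP position; "ee_rot": TCP orientation; "ft_force": force on the tool from outside, world axes, zero at the start; "torque": the same for the moment, N m; "gripper_width": finger opening in m; "grasp_force": force on a finger pad.
Only numpy, scipy, OpenCV 4.12 (cv2) and the standard library are available. Lean on these libraries where they do the work, as an engineer would, in place of code of your own. Each camera call takes 0.05 s, during which the arm holds its last target. There are 200 camera calls.

## Working session

There is one attempt and no reset: what is moved stays moved. The work goes in short steps, Python scripts to look and compute and a tool call to move; the robot and the scene stay as the last step left them, time stands still between calls to the robot, and variables do not carry over. Pictures are saved under pics/ and viewed, at most 10 in all, crops included, and the job is handed in when it is done.

Besides the shell and the picture viewer there is one more tool, called after "Call:" as name(argument=value, ...), one argument or row to a line, values as JSON. carry_out: Moves the arm, as the interface text tells. Its arguments: {"type":"object","properties":{"deltas":{"type":"string"},"grip_force":{"type":"number"}},"required":["deltas"]}

```bash
mkdir -p pics
python3 - <<'E'
from plant import r,vision,job
import cv2,numpy as np
for n in("top","side"):
    cv2.imwrite(f"pics/{n}0.png",vision.snapshot(n)); c=vision.calibration(n); print(n,c["fx"],c["cx"],c["cy"],np.round(c["view"],3).tolist())
s=r.get_state();print(s["time"],s["ee_pos"],s["ee_rot"],s["ft_force"],s["gripper_width"])
E
```

```text
top 371.25124970796963 252.15580919055643 193.2431337478088 [[0.021, -1.0, -0.012, 0.001], [-0.986, -0.019, -0.168, 0.513], [0.168, 0.015, -0.986, 1.088], [0.0, 0.0, 0.0, 1.0]]
side 389.931170649018 253.4766397448619 195.1184339212403 [[-0.995, -0.097, 0.007, 0.526], [-0.079, 0.768, -0.635, 0.09], [0.057, -0.633, -0.772, 1.222], [0.0, 0.0, 0.0, 1.0]]
0.1 [ 0.17881704 -0.49324447  0.23057928] [-7.17347725e-04  9.84917750e-01  1.73021663e-01 -1.21207627e-04] [-1.07042094 -0.24492205  0.39182139] 0.0856285006958339
```

View pics/top0.png

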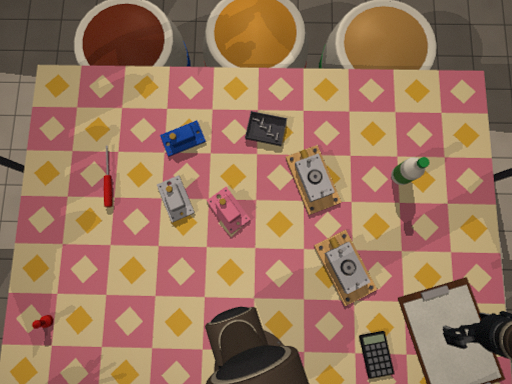

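View pics/side0.png

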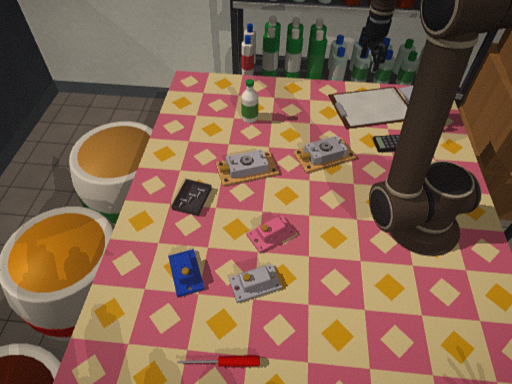

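The top view shows the grey upper at about (176,198), with blue (183,138) and pink (230,210) look-alikes. There are two lower-like assemblies, at (315,178) and (347,267). Image left is +y, so (315,178) is farther to the robot's left and is the one meant. I'll confirm this with enlarged crops.

Run:
```python
import cv2,numpy as np
t=cv2.imread("pics/top0.png");s=cv2.imread("pics/side0.png")
def c(im,u,v): 
    x=cv2.resize(im[v:v+60,u:u+80],(400,300),interpolation=cv2.INTER_CUBIC); cv2.putText(x,f"{u},{v}",(5,295),0,.5,(255,0,0),1);return x
cv2.imwrite("pics/crop.png",np.vstack([np.hstack([c(t,135,170),c(t,277,148)]),np.hstack([c(s,220,250),c(s,210,135)])]))
```

```text
(no output)
```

View pics/crop.png

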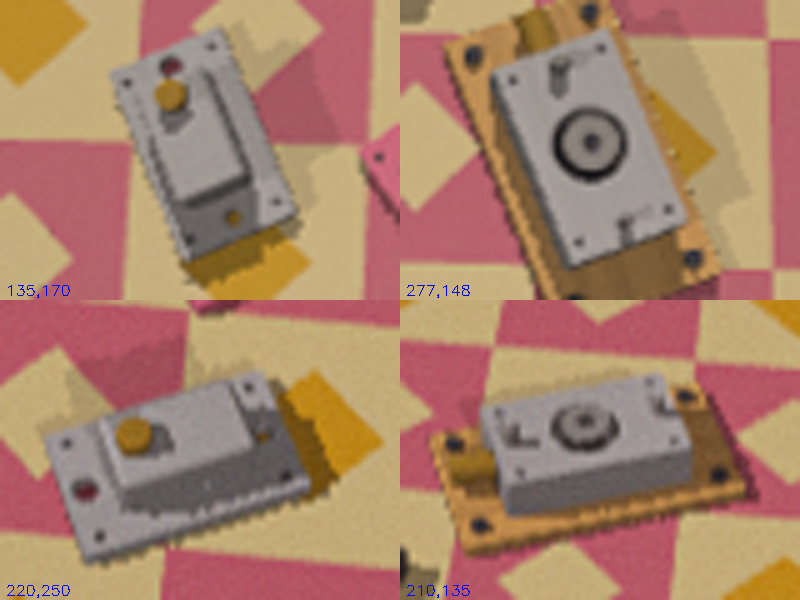

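The crops confirm both. The grey upper has its wide hole at top (169,183), side (237,288), with the brass stub at the same end. The left-most lower has its plate at top (315,176), side (247,160), with the pipe and thick dowel at the far end. Next I triangulate.

```bash
cat > h.py <<'E'
import numpy as np
from plant import r,vision,job
def ray(c,p):
    V=np.array(c["view"]);R=V[:3,:3]
    d=R.T@np.array([(p[0]-c["cx"])/c["fx"],(p[1]-c["cy"])/c["fy"],1]);return -R.T@V[:3,3],d/np.linalg.norm(d)
def tri(*rs):
    A=sum(np.eye(3)-np.outer(d,d) for o,d in rs);b=sum((np.eye(3)-np.outer(d,d))@o for o,d in rs);return np.linalg.solve(A,b)
def plane(c,p,z):
    o,d=ray(c,p);return o+d*(z-o[2])/d[2]
E
python3 - <<'E'
from h import *
T=vision.calibration("top");S=vision.calibration("side")
f=lambda x,y,u,v:(u+(x+.5)/5-.5,v+(y+.5)/5-.5)
P={}
for n,a,b in[("uBig",f(170,67,135,170),f(85,190,220,250)),("uSmall",f(233,217,135,170),f(263,136,220,250)),("ustub",f(172,93,135,170),f(134,130,220,250)),
("plate",f(191,143,277,148),f(187,123,210,135)),("c1",f(92,75,277,148),f(83,108,210,135)),("c2",f(207,33,277,148),f(105,177,210,135)),("c3",f(288,217,277,148),f(290,146,210,135)),("c4",f(170,267,277,148),f(258,75,210,135))]:
    print(n,np.round(tri(ray(T,a),ray(S,b)),4),np.round(tri(ray(T,a)),4) if 0 else "", "top@.012",np.round(plane(T,a,.012),4),"top@.046",np.round(plane(T,a,.046),4),"side@.046",np.round(plane(S,b,.046),4))
E
```

```text
uBig [0.5475 0.2771 0.0078]  top@.012 [0.5456 0.2762 0.012 ] top@.046 [0.539  0.2678 0.046 ] side@.046 [0.5453 0.2954 0.046 ]
uSmall [0.4528 0.2327 0.0045]  top@.012 [0.4513 0.2313 0.012 ] top@.046 [0.4475 0.2242 0.046 ] side@.046 [0.4537 0.2544 0.046 ]
ustub [0.5219 0.2632 0.0558]  top@.012 [0.529  0.2739 0.012 ] top@.046 [0.5229 0.2657 0.046 ] side@.046 [0.5233 0.2579 0.046 ]
plate [ 0.5688 -0.1792  0.0468]  top@.012 [ 0.5761 -0.1845  0.012 ] top@.046 [ 0.5686 -0.1792  0.046 ] side@.046 [ 0.5692 -0.1801  0.046 ]
c1 [ 0.611  -0.1136  0.1142]  top@.012 [ 0.6191 -0.1222  0.012 ] top@.046 [ 0.6103 -0.1187  0.046 ] side@.046 [ 0.6419 -0.187   0.046 ]
c2 [ 0.6446 -0.1991 -0.0285]  top@.012 [ 0.6479 -0.1952  0.012 ] top@.046 [ 0.6383 -0.1896  0.046 ] side@.046 [ 0.6181 -0.1242  0.046 ]
c3 [ 0.519  -0.25   -0.0335]  top@.012 [ 0.5299 -0.2448  0.012 ] top@.046 [ 0.5237 -0.2377  0.046 ] side@.046 [ 0.4975 -0.1656  0.046 ]
c4 [ 0.5013 -0.1588  0.1115]  top@.012 [ 0.4968 -0.1709  0.012 ] top@.046 [ 0.4916 -0.166   0.046 ] side@.046 [ 0.5249 -0.232   0.046 ]
```

Call:
carry_out(
  deltas="1 0.42 1 0 0.35;1 0.42 1 0 0.35;1 0.42 1 0 0.35;1 0.42 1 0 0.3;1 0.42 1 0 0;1 0.42 1 0 0;1 0.42 1 0 0;1 0.42 1 0 0",
  grip_force=60,
)

```text
time: 0.77
ee_pos: [0.2462, -0.3324, 0.231]
ee_rot: [-0.0, 0.976, 0.219, -0.0]
ft_force: [-0.4, -0.3, 1.0]
gripper_width: 0.0855
grasp_force: 0.0
```

Call:
carry_out(
  deltas="1 0.42 1 0 0;1 0.42 1 0 0;1 0.42 1 0 0;1 0.42 1 0 0;1 0.42 1 0 0;1 0.42 1 0 0;1 0.42 1 0 0;1 0.42 1 0 0",
)

```text
time: 1.43
ee_pos: [0.3133, -0.1724, 0.2311]
ee_rot: [-0.0, 0.976, 0.219, -0.0]
ft_force: [-0.4, -0.3, 0.2]
gripper_width: 0.0856
grasp_force: 0.0
```

Call:
carry_out(
  deltas="1 0.42 1 0 0;1 0.42 1 0 0;1 0.42 1 0 0;1 0.42 1 0 0;1 0.42 1 0 0;1 0.42 1 0 0;1 0.42 1 0 0;1 0.42 1 0 0",
)

```text
time: 2.1
ee_pos: [0.3805, -0.0124, 0.2311]
ee_rot: [-0.0, 0.976, 0.219, -0.0]
ft_force: [-0.1, -0.1, 0.2]
gripper_width: 0.0856
grasp_force: 0.0
```

Call:
carry_out(
  deltas="1 0.42 1 0 0;1 0.42 1 0 0;1 0.42 1 0 0;1 0.42 1 0 0;1 0.42 1 0 0;1 0.42 1 0 0;1 0.42 1 0 0;1 0.42 1 0 0",
)

```text
time: 2.77
ee_pos: [0.4478, 0.1475, 0.2309]
ee_rot: [0.0, 0.976, 0.219, -0.0]
ft_force: [0.6, -0.0, 0.2]
gripper_width: 0.0854
grasp_force: 0.0
```

Call:
carry_out(
  deltas="1 0.4 0.9 0 0;1 0.4 0.9 0 0;1 0.4 0.9 0 0;1 0.4 0.9 0 0;1 0.4 0.9 0 0;1 0.4 0.9 0 0;1 0 0 0 0",
)

```text
time: 3.35
ee_pos: [0.5007, 0.2483, 0.23]
ee_rot: [-0.003, 0.974, 0.227, -0.001]
ft_force: [-0.9, 0.5, -0.6]
gripper_width: 0.0854
grasp_force: 0.0
```

Run:
```python
from h import *
import cv2
c=vision.calibration("wrist");s=r.get_state()
cv2.imwrite("pics/w1.png",vision.snapshot("wrist"));np.savez("w1.npz",**c)
print(s["time"],s["ee_pos"],s["ee_rot"],s["ft_force"],c)
```

```text
3.35 [0.50066544 0.24833362 0.2300057 ] [-0.0034726   0.97393542  0.22679542 -0.0012533 ] [-0.90530257  0.50333689 -0.64904439] {'fx': 285.5872585191792, 'fy': 285.5872585191792, 'cx': 255.18330151691814, 'cy': 190.90597254543115, 'view': array([[ 0.44188708, -0.89704463, -0.00683622,  0.00237969],
       [-0.85866016, -0.42516026,  0.28625423,  0.49843472],
       [-0.25968931, -0.12062206, -0.95812931,  0.53874363],
       [ 0.        ,  0.        ,  0.        ,  1.        ]])}
```

View pics/w1.png

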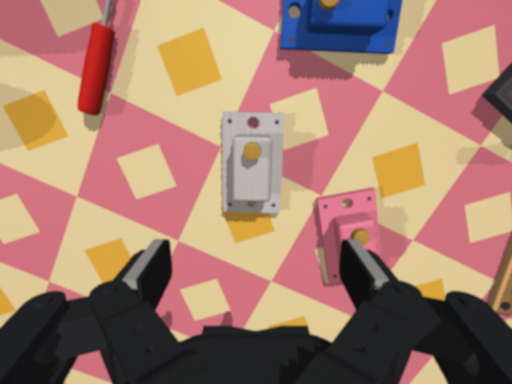

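The wrist view shows the grey upper at (252,163), with the wide hole at (253,123) and the narrow one at (250,204). Pink is at (350,235), clear of the fingers, and blue is at (340,20).

Run:
```python
from h import *
import cv2
W=np.load("w1.npz");W={k:W[k] for k in W.files}
im=cv2.imread("pics/w1.png");g=cv2.cvtColor(im,cv2.COLOR_BGR2HSV)
roi=np.zeros(im.shape[:2],np.uint8);roi[105:220,212:292]=1
m=((g[...,1]<45)&(roi>0)).astype(np.uint8)
m=cv2.morphologyEx(m,cv2.MORPH_CLOSE,np.ones((9,9)))
ct=max(cv2.findContours(m,0,1)[0],key=cv2.contourArea);print(cv2.minAreaRect(ct),cv2.boundingRect(ct))
T=vision.calibration("top");S=vision.calibration("side")
f=lambda x,y,u,v:(u+(x+.5)/5-.5,v+(y+.5)/5-.5)
B=(253,122.5);Q=(249.5,204)
b,q=plane(W,B,.012),plane(W,Q,.012)
print(b,q,(b+q)/2,np.degrees(np.arctan2(*(b-q)[1::-1])),np.linalg.norm(b-q))
b=tri(ray(W,B),ray(T,f(170,67,135,170)),ray(S,f(85,190,220,250)));q=tri(ray(W,Q),ray(T,f(233,217,135,170)),ray(S,f(263,136,220,250)))
print("3view",b,q,(b+q)/2,np.degrees(np.arctan2(*(b-q)[1::-1])))
print("stub",tri(ray(W,(252,150)),ray(S,f(134,130,220,250)),ray(T,f(172,93,135,170))),plane(W,(252,150),.06))
print("dome top edge mids", [plane(W,p,.048)for p in[(234,167),(271,167)]])
s=r.get_state();q=s["ee_rot"];print(s["ee_pos"],np.degrees(2*np.arctan2(q[2],q[1])))
```

```text
((251.65823364257812, 161.77752685546875), (61.88068771362305, 99.40890502929688), 1.7357045412063599) (222, 112, 63, 101)
[0.54662934 0.27483382 0.012     ] [0.44905082 0.23225338 0.012     ] [0.49784008 0.2535436  0.012     ] 23.575059058434277 0.10646436077711895
3view [0.5471489  0.27627125 0.00781515] [0.45114456 0.23277655 0.00892455] [0.49914673 0.2545239  0.00836985] 24.372871014915525
stub [0.52186488 0.26319208 0.05587916] [0.5223957  0.26342884 0.06      ]
dome top edge mids [array([0.4936863 , 0.27290024, 0.048     ]), array([0.51272093, 0.23439875, 0.048     ])]
[0.49979179 0.24719469 0.23018721] 26.16576973439243
```

Call:
carry_out(
  deltas="1 0 0.35 -1 -0.3;1 0 0 -1 0;1 0 0 -1 0;1 0 0 -1 0;1 0 0 -1 0;1 0 0 -1 0;1 0 0 -1 0;1 0 0 0 0",
)

```text
time: 4.07
ee_pos: [0.5004, 0.2438, 0.0874]
ee_rot: [-0.006, 0.975, 0.222, -0.005]
ft_force: [-1.0, -0.1, 0.2]
gripper_width: 0.0854
grasp_force: 0.0
```

Call:
carry_out(
  deltas="1 0 0 -0.8 0;1 0 0 -0.8 0;1 0 0 -0.8 0;1 0 0 -0.7 0;1 0 0 -0.3 0;1 0 0 0 0;1 0 0 0 0",
)

```text
time: 4.65
ee_pos: [0.5034, 0.2457, 0.0242]
ee_rot: [-0.007, 0.975, 0.222, -0.001]
ft_force: [-0.1, -0.9, -0.0]
gripper_width: 0.0851
grasp_force: 0.0
```

Run:
```python
from h import *
import cv2
s=r.get_state();print(np.round(s["joints"],3),np.round(s["joint_velocities"],3),np.round(s["ee_pos"],4),s["ee_rot"])
c=vision.calibration("wrist");np.savez("w2.npz",**c)
cv2.imwrite("pics/w2.png",vision.snapshot("wrist"))
```

```text
[ 0.447  0.27  -0.326  0.974  0.013  3.141] [ 0.002 -0.006  0.015 -0.003  0.001  0.002] [0.5034 0.2457 0.0242] [-0.00659271  0.97499939  0.22210567 -0.00134302]
```

View pics/w2.png

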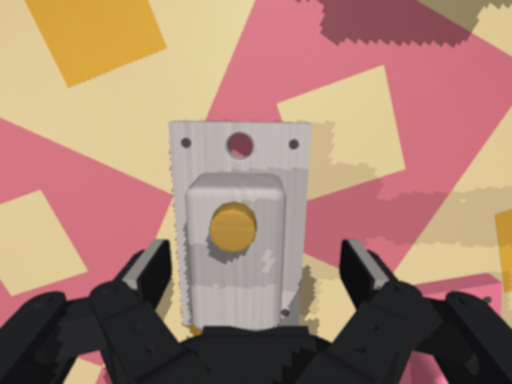

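The wrist view shows the dome between the fingers at (235,250), with the wide hole at (240,145). Joint 6 sits at its limit, so I turn 3° the other way, which lets the pose be reached. The flat pads will square the part as they close.

Call:
carry_out(
  deltas="1 0 0 0 0.4;1 0 0 0 0.4;1 0 0 0 0;1 0 0 0 0;1 0 0 0 0",
)

```text
time: 5.12
ee_pos: [0.5037, 0.246, 0.024]
ee_rot: [-0.007, 0.968, 0.249, -0.001]
ft_force: [0.1, -0.6, -0.1]
gripper_width: 0.0855
grasp_force: 0.0
```

Call:
carry_out(
  deltas="1 -0.2 0.4 -0.25 0;1 0 0 0 -0.2;1 0 0 0 0;1 0 0 0 0",
)

```text
time: 5.45
ee_pos: [0.4989, 0.254, 0.0181]
ee_rot: [-0.006, 0.97, 0.243, -0.002]
ft_force: [0.7, 0.5, 0.2]
gripper_width: 0.085
grasp_force: 0.0
```

Call:
carry_out(
  deltas="0 0 0 0 0;0 0 0 0 0;0 0 0 0 0;0 0 0 0 0;0 0 0 0 0;0 0 0 0 0;0 0 0 0 0;0 0 0 0 0",
  grip_force=90,
)

```text
time: 6.12
ee_pos: [0.4996, 0.2541, 0.0189]
ee_rot: [-0.007, 0.97, 0.243, -0.001]
ft_force: [-1.4, 1.1, 5.9]
gripper_width: 0.0451
grasp_force: 92.2
```

Call:
carry_out(
  deltas="0 0 0 0 0;0 0 0 0.3 0;0 0 0 0.5 0;0 0 0 1 0;0 0 0 1 0;0 0 0 1 0;0 0 0 1 0;0 0 0 0 0",
)

```text
time: 6.78
ee_pos: [0.501, 0.2546, 0.1185]
ee_rot: [-0.007, 0.97, 0.243, 0.001]
ft_force: [0.9, 1.4, -4.5]
gripper_width: 0.045
grasp_force: 91.7
```

Held: 4.5 N of weight and a 45 mm grip. Next I carry it to above the lower.

Call:
carry_out(
  deltas="0 0.15 -0.5 0.5 0;0 0.15 -1 0.5 0;0 0.15 -1 0 0;0 0.15 -1 0 0;0 0.15 -1 0 0;0 0.15 -1 0 0;0 0.15 -1 0 0;0 0.15 -1 0 -0.2",
)

```text
time: 7.45
ee_pos: [0.5224, 0.1021, 0.133]
ee_rot: [-0.006, 0.972, 0.236, -0.003]
ft_force: [0.4, -0.7, -3.8]
gripper_width: 0.0451
grasp_force: 91.7
```

Call:
carry_out(
  deltas="0 0.15 -1 0 -0.3;0 0.15 -1 0 -0.3;0 0.15 -1 0 -0.3;0 0.15 -1 0 -0.3;0 0.15 -1 0 -0.3;0 0.15 -1 0 0;0 0.15 -1 0 0;0 0.15 -1 0 0",
)

```text
time: 8.12
ee_pos: [0.5462, -0.0577, 0.1329]
ee_rot: [-0.007, 0.983, 0.184, -0.003]
ft_force: [0.2, 0.1, -4.0]
gripper_width: 0.045
grasp_force: 91.4
```

Call:
carry_out(
  deltas="0 0.15 -1 0 0;0 0.15 -1 0 0;0 0.15 -1 0 0;0 0.15 -1 0 0;0 0.15 -1 0 0;0 0.1 -0.9 0 0;0 0 -0.2 0 0;0 0 0 0 0",
)

```text
time: 8.78
ee_pos: [0.5633, -0.1795, 0.1329]
ee_rot: [-0.007, 0.983, 0.184, -0.002]
ft_force: [0.7, 0.6, -5.4]
gripper_width: 0.0448
grasp_force: 91.8
```

Run:
```python
from h import *
import cv2
s=r.get_state();q=s["ee_rot"];print(s["time"],np.round(s["joints"],3),np.round(s["ee_pos"],4),q,np.degrees(2*np.arctan2(q[2],q[1])),s["ft_force"])
c=vision.calibration("wrist");np.savez("w3.npz",**c)
w=vision.snapshot("wrist");cv2.imwrite("pics/w3.png",w)
S=vision.snapshot("side");cv2.imwrite("pics/s3.png",S);t=vision.snapshot("top");cv2.imwrite("pics/t3.png",t)
f=lambda im,u,v:cv2.resize(im[v:v+75,u:u+100],(400,300),interpolation=cv2.INTER_CUBIC)
cv2.imwrite("pics/m3.png",np.hstack([np.vstack([cv2.resize(w,(400,300)),f(S,200,110)]),np.vstack([f(t,265,140),f(S,200,80)])]))
```

```text
8.7833 [-0.314  0.276 -0.071  1.235  0.01   2.459] [ 0.5633 -0.1795  0.1329] [-0.00715701  0.98298426  0.18353392 -0.00245401] 21.15194936477464 [ 0.73923706  0.60094792 -5.43267825]
```

View pics/m3.png

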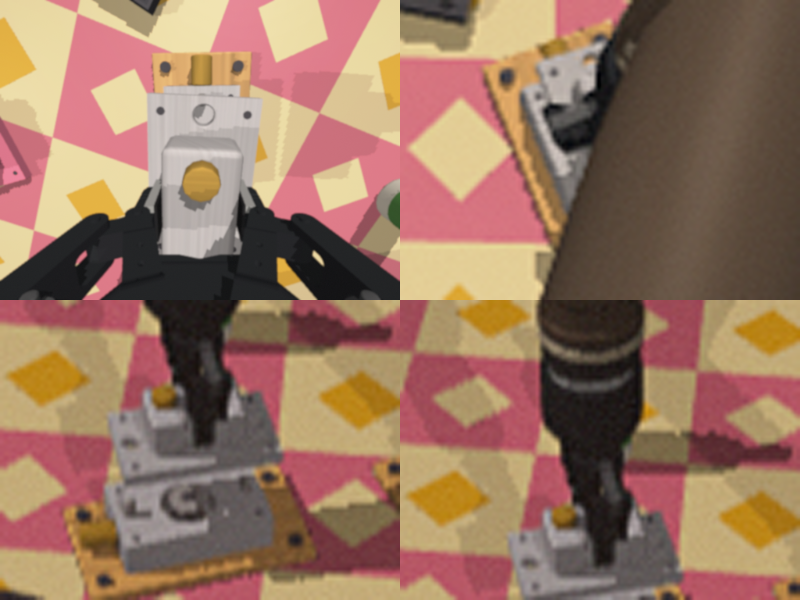

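The upper hangs level above the lower, with the wide hole on the thick dowel/pipe side. In the wrist view the wide hole is at about (260,146), with the board's far end and the pipe beyond it. I enlarge that part to get the offset between them.

Run:
```python
import cv2,numpy as np
w=cv2.imread("pics/w3.png");s=cv2.imread("pics/side0.png");t=cv2.imread("pics/top0.png")
f=lambda im,u,v,k,W,H:cv2.resize(im[v:v+H,u:u+W],(W*k,H*k),interpolation=cv2.INTER_CUBIC)
a=f(w,180,60,5,160,64)
b=np.hstack([f(s,222,145,7,57,40),f(t,290,152,7,57,40)]);b=np.hstack([b,np.zeros((280,2,3),np.uint8)])
cv2.imwrite("pics/m4.png",np.vstack([a,b]))
```

```text
(no output)
```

View pics/m4.png

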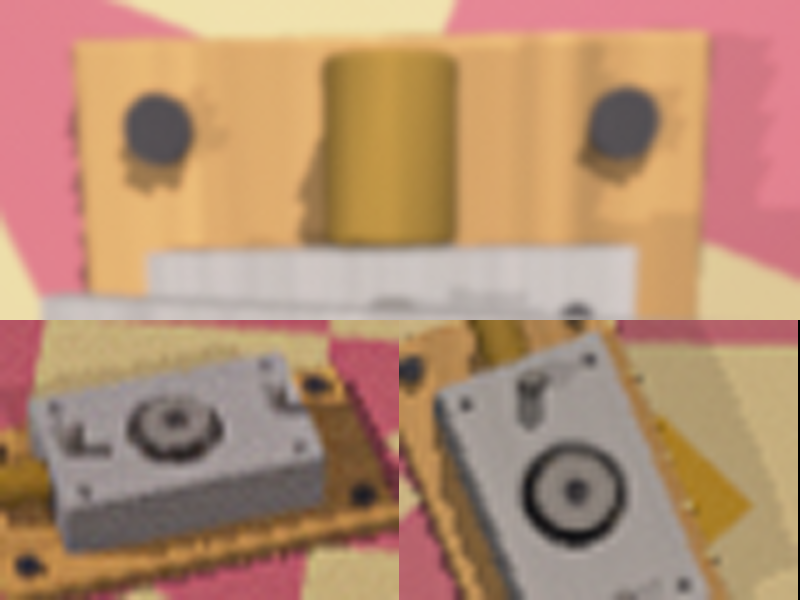

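The crop shows the lower face's far corners at (147,253) and (637,247), and the board's at (75,43) and (709,33) (crop pixels). The upper's flange edge starts at (43,297).

Run:
```python
from h import *
W=np.load("w3.npz");W={k:W[k] for k in W.files}
f=lambda x,y:(180+(x+.5)/5-.5,60+(y+.5)/5-.5)
def rep(n,L,R,x,z):
    a,b=plane(W,f(*L),z),plane(W,f(*R),z);y=(a-b)[:2];w=np.linalg.norm(y);y/=w;xd=np.array([y[1],-y[0]])
    print(n,"centre",np.round(((a+b)/2)[:2]-xd*x,4),"yaw",np.degrees(np.arctan2(xd[1],xd[0])),"width",w)
rep("face",(147,250),(637,246),.065,.046);rep("board",(75,43),(709,33),.1,.012)
rep("boardbolts",(158,128),(623,121),.088,.012)
T=vision.calibration("top");S=vision.calibration("side")
g=lambda x,y,u,v:(u+(x+.5)/7-.5,v+(y+.5)/7-.5)
pt,ps=g(574-399,492-320,290,152),g(174,418-320,222,145)
print("plate",tri(ray(T,pt),ray(S,ps)),plane(T,pt,.052),plane(S,ps,.052))
u=(260,146)
for z in(.122,.126,.130):print("uhole",z,plane(W,u,z))
print("stub",plane(W,(201.5*1.28,178*1.28),.174))
# upper hole in side view now
us=(200+128/4,110+141/4);print("tri hole",tri(ray(W,u),ray(S,us)))
s=r.get_state();print(s["ee_pos"])
```

```text
face centre [ 0.5689 -0.1796] yaw 21.61577289551821 width 0.07598445962611926
board centre [ 0.5682 -0.1803] yaw 21.893496726148918 width 0.10842731173479069
boardbolts centre [ 0.5663 -0.1807] yaw 21.911707830535878 width 0.08082723608089261
plate [ 0.569413   -0.17813771  0.05021996] [ 0.56742197 -0.17761079  0.052     ] [ 0.57076683 -0.17693628  0.052     ]
uhole 0.122 [ 0.61300436 -0.16365621  0.122     ]
uhole 0.126 [ 0.61350967 -0.16345017  0.126     ]
uhole 0.13 [ 0.61401498 -0.16324414  0.13      ]
stub [ 0.5897266  -0.17182519  0.174     ]
tri hole [ 0.61445842 -0.16320362  0.12272696]
[ 0.56365793 -0.17753306  0.13370823]
```

Call:
carry_out(
  deltas="0 0.22 0 -0.5 0.45;0 0 0 -0.5 0.4;0 0 0 -0.5 0;0 0 0 -0.5 0;0 0 0 0 0;0 0 0 0 0",
)

```text
time: 9.43
ee_pos: [0.568, -0.1776, 0.0935]
ee_rot: [-0.007, 0.977, 0.214, -0.002]
ft_force: [-0.5, 0.1, -4.8]
gripper_width: 0.0447
grasp_force: 91.8
```

Run:
```python
from h import *
import cv2
s=r.get_state();q=s["ee_rot"];print(s["time"],np.round(s["ee_pos"],4),q,np.degrees(2*np.arctan2(q[2],q[1])),s["ft_force"])
c=vision.calibration("wrist");np.savez("w5.npz",**c)
w=vision.snapshot("wrist");cv2.imwrite("pics/w5.png",w);S=vision.snapshot("side");cv2.imwrite("pics/s5.png",S)
f=lambda im,u,v,k,W,H:cv2.resize(im[v:v+H,u:u+W],(W*k,H*k),interpolation=cv2.INTER_CUBIC)
cv2.imwrite("pics/m5.png",np.vstack([f(w,180,60,5,160,70),np.hstack([f(S,210,125,5,80,50),np.zeros((250,400,3),np.uint8)])]))
```

```text
9.4333 [ 0.568  -0.1776  0.0935] [-0.00706669  0.97685737  0.21376288 -0.00227473] 24.686607941306022 [-0.47835454  0.08837441 -4.81767776]
```

View pics/m5.png

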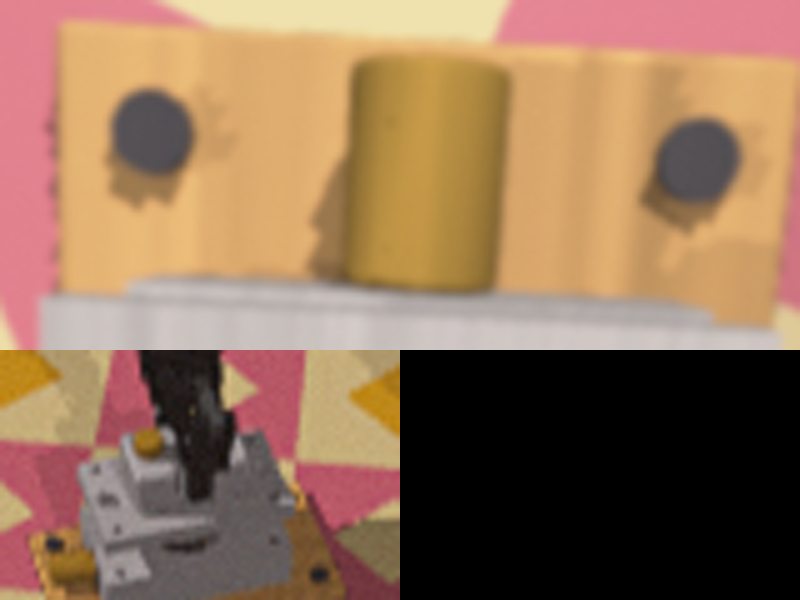

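In the crop the flange edge runs (40,296)–(783,328) and the lower face edge (127,283)–(715,312), so the yaw matches within about 0.3°. I compute the remaining offset.

```bash
python3 - <<'E'
from h import *
W=np.load("w5.npz");W={k:W[k] for k in W.files}
f=lambda x,y:(180+(x+.5)/5-.5,60+(y+.5)/5-.5)
def rep(n,L,R,x,z):
    a,b=plane(W,f(*L),z),plane(W,f(*R),z);y=(a-b)[:2];w=np.linalg.norm(y);y/=w;xd=np.array([y[1],-y[0]])
    c=((a+b)/2)[:2]-xd*x;print(n,"centre",np.round(c,4),"yaw",np.degrees(np.arctan2(xd[1],xd[0])),"width",w);return c
L=rep("face",(127,281),(715,310),.065,.046);rep("board",(60,22),(806,62),.1,.012)
for z in(.082,.0846,.087):
    U=rep("upper",(40,296),(783,328),.065,z);print(np.round(L-U,4))
E
python3 - <<'E'
import cv2,numpy as np
from h import *
W=np.load("w5.npz");W={k:W[k] for k in W.files}
# wide hole: darkest/texture blob in flange region
w=cv2.imread("pics/w5.png")
c=cv2.HoughCircles(cv2.GaussianBlur(cv2.cvtColor(w[120:190,220:310],6),(3,3),0),cv2.HOUGH_GRADIENT,1,30,param1=80,param2=12,minRadius=9,maxRadius=18)
if c is not None:
    for p in c[0][:3]:print(p+[220,120,0],plane(W,(p[0]+220,p[1]+120),.0866))
E
```

```text
face centre [ 0.5689 -0.1799] yaw 21.990177710133022 width 0.07639380078577553
board centre [ 0.5683 -0.1801] yaw 21.761803710708804 width 0.10881529166343572
upper centre [ 0.5683 -0.179 ] yaw 22.338133072502387 width 0.0785735337691881
[ 0.0006 -0.001 ]
upper centre [ 0.5684 -0.1789] yaw 22.33813307250244 width 0.07725559102028613
[ 0.0005 -0.0011]
upper centre [ 0.5685 -0.1788] yaw 22.33813307250241 width 0.07603902848283813
[ 0.0004 -0.0011]
[261.5 145.5  14. ] [ 0.61764431 -0.15903695  0.0866    ]
```

Call:
carry_out(
  deltas="0 0.02 -0.06 -0.2 -0.1;0 0 0 -0.2 0;0 0 0 -0.2 0;0 0 0 -0.15 0;0 0 0 -0.1 0;0 0 0 0 0;0 0 0 0 0",
)

```text
time: 10.12
ee_pos: [0.5689, -0.1793, 0.0771]
ee_rot: [-0.007, 0.978, 0.21, -0.002]
ft_force: [1.2, -0.2, -4.5]
gripper_width: 0.0446
grasp_force: 91.8
```

Call:
carry_out(
  deltas="0 0 0 -0.1 0;0 0 0 -0.1 0;0 0 0 -0.05 0;0 0 0 0 0;0 0 0 0 0",
  grip_force=115,
)

```text
time: 10.53
ee_pos: [0.569, -0.1793, 0.0722]
ee_rot: [-0.007, 0.978, 0.21, -0.002]
ft_force: [0.3, -0.1, -5.0]
gripper_width: 0.0446
grasp_force: 119.5
```

Call:
carry_out(
  deltas="0 0 0 -0.08 0;0 0 0 -0.08 0;0 0 0 -0.08 0;0 0 0 0 0;0 0 0 0 0",
)

```text
time: 10.95
ee_pos: [0.5693, -0.1794, 0.0689]
ee_rot: [-0.006, 0.978, 0.21, -0.001]
ft_force: [-3.4, 1.1, 6.7]
gripper_width: 0.0443
grasp_force: 120.8
```

The spring plate is engaged at about 11 N, and the dowels have entered. I keep pressing.

Call:
carry_out(
  deltas="0 0 0 -0.08 0;0 0 0 -0.08 0;0 0 0 -0.05 0;0 0 0 0 0;0 0 0 0 0",
)

```text
time: 11.37
ee_pos: [0.5694, -0.1794, 0.0656]
ee_rot: [-0.006, 0.978, 0.21, -0.0]
ft_force: [-4.5, 1.4, 10.9]
gripper_width: 0.0441
grasp_force: 121.4
```

Call:
carry_out(
  deltas="0 0 0 -0.05 0;0 0 0 -0.05 0;0 0 0 0 0;0 0 0 0 0",
)

```text
time: 11.7
ee_pos: [0.5694, -0.1794, 0.065]
ee_rot: [-0.006, 0.978, 0.21, -0.0]
ft_force: [-9.1, 2.2, 20.4]
gripper_width: 0.0445
grasp_force: 122.7
```

Call:
carry_out(
  deltas="0 -0.03 0 -0.05 0;0 0 0 -0.05 0;0 0 0 0 0;0 0 0 0 0;0 0 0 0 0",
)

```text
time: 12.12
ee_pos: [0.5694, -0.1794, 0.065]
ee_rot: [-0.006, 0.978, 0.21, 0.001]
ft_force: [-10.6, 3.8, 30.8]
gripper_width: 0.0443
grasp_force: 123.9
```

Run:
```python
from h import *
import cv2
s=r.get_state();print(s["time"],np.round(s["ee_pos"],4),s["ee_rot"],s["ft_force"],s["torque"],s["joint_velocities"])
np.savez("w6.npz",**vision.calibration("wrist"))
w=vision.snapshot("wrist");S=vision.snapshot("side");cv2.imwrite("pics/w6.png",w);cv2.imwrite("pics/s6.png",S)
f=lambda im,u,v,k,W,H:cv2.resize(im[v:v+H,u:u+W],(W*k,H*k),interpolation=cv2.INTER_CUBIC)
cv2.imwrite("pics/m6.png",np.vstack([f(w,160,60,4,200,65),f(S,200,130,8,100,42)]))
```

```text
12.1167 [ 0.5694 -0.1794  0.065 ] [-0.00557902  0.9776186   0.21030796  0.0011436 ] [-10.57386774   3.81979078  30.78758027] [1.21710323 2.68052534 0.02085821] [ 0.00104118 -0.00065572  0.00087976 -0.00012102 -0.00083016  0.00016795]
```

View pics/m6.png

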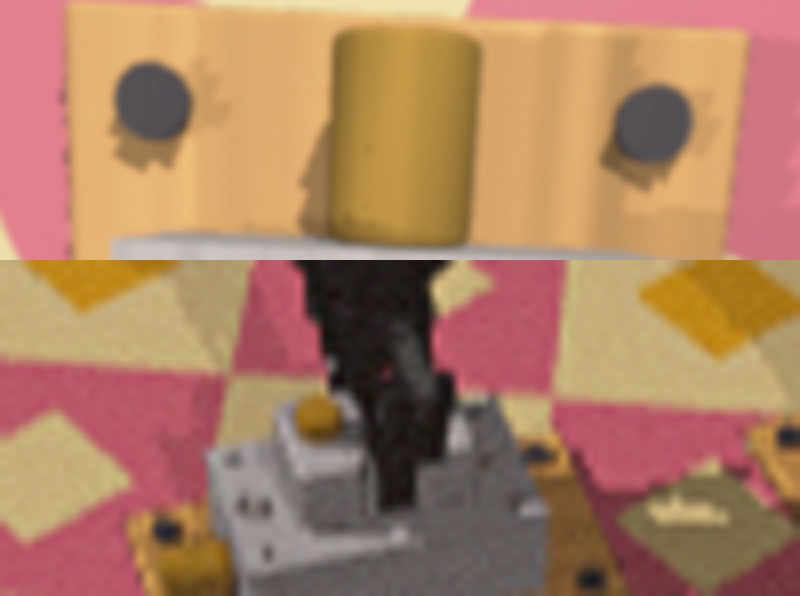

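The wrist and side views show the upper seated squarely on the lower. The TCP sits 46 mm above its height at the grasp, which equals the parting-face height. It has bottomed out: pushing 2 mm further added 10 N with no travel. I hand in while holding.

```bash
python3 -c "
from plant import r,vision,job
print(job.sign_off()); s=r.get_state(); print(s['time'],s['ee_pos'],s['ft_force'])"
```

```text
the job is handed in; nothing more can be done
None
the job is handed in; nothing more can be done
```

I put the upper half on the dowels, with the wide hole on the thick dowel, and handed the job in at about 12 s with the arm still gripping it and pressing down with about 31 N; force and height readings say it is flush, but no verdict came back.

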